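# Sort a fallen candle into its carousel bin

## Task

The square orange candle has fallen over: stand it up on its base on the bare tabletop and let go of it. Turn the sorting carousel (it has a grip on top) until its orange bin sits squarely in the loading gap of the clear cover; only then pick the candle up again and lower it, without dropping it, upright into the orange bin, and let go. Leave the green and brown candles and the wick spool where they are.

Things in the scene. Friction and masses are not known exactly. Their poses are not given: they have to be found in the camera images.
- candle_orange: square candle, red to yellow, 45x45 mm, body 121 mm long plus a short wick (129 overall), 0.15 to 0.25 kg. Origin at the centre of its foot; z runs from foot to wick, x and y square to its flat sides. Starts lying on a flat side (axis 22 mm above the table), wick end to the robot's left (+y), at most 0.15 rad away from or 0.75 toward the robot. Stands stably on its foot; in a bin its upper half stays in reach
- sorter: carousel's fixed stand, 290 mm square; origin on the turning axis at table height, z up. Posts 133 mm from the axis in x and y, caps 96 mm high. Clear fixed cover, underside 86, top 91 mm above the table. At its -x side (toward the robot) the loading gap: a slot 80 mm wide from the front edge to 47 mm from the axis. Only the bin under it can be loaded
- gap (a point): centre of the loading gap, 90 mm from the turning axis toward the stand's -x side, at the height of the cover's top (91 mm). Axes parallel to the stand's. The tabletop to the left of the stand, where the candle lies (x 0.44 to 0.65, y 0.10 to 0.35 m), is otherwise bare: room to stand the candle up
- carousel (a joint): turning angle of the carousel, rad. 0: orange bin exactly under the gap; positive: counter-clockwise from above. Starts between 0.6 and 2.4; stops at -1.7 and 3.3. Light friction (0.08 N m), stays where left. Seen from above, counter-clockwise from orange come green, blue and white
- orange_bin (a point): centre of the inner floor of the orange bin, 90 mm from the turning axis, turns with the carousel; its axes are the stand's turned by the joint value. The bin is open above, 66x66 mm inside, sides along these axes, walls 4 mm, inner floor 20 mm and rim 80 mm above the table (below the cover). Four such bins stand in a cross
- knob (a point): turning grip: a grey bar on the axis above the cover, 60 mm long, 16 mm thick, 100 to 136 mm above the table, on a black dial of radius 34 mm with four coloured dots. The point is on the axis, 124 mm above the table; the bar runs along its x axis, the orange end (-x) points to the orange bin. Pinch it across its thickness from above and turn
- candle_green: square candle, violet to green, 45x46x123 mm, standing beyond the work; bystander, origin at the centre of its underside
- candle_brown_1: russet round pillar candle with grey top, 68 mm across, 88 mm tall, standing; bystander, origin at the centre of its underside
- wick_spool: wooden spool of white wick, 60 mm across, 68 mm tall, standing; bystander, origin at the centre of its underside
Not all that is in view belongs to the job. There is more than one size of the candle_orange; the job needs the larger.

How it is judged:
By the outcome, as a careful person would: the job done as asked, in the order asked, and still so for the second after the job is handed in, with the robot touching nothing.
It also fails if it takes over 72 s, if anything falls off the work surface, if the arm or the gripper's body presses on something with over 40 N, if the wrist force passes 120 N, or if a joint passes its speed limit or range.

## Robot

A 6-joint arm with a two-finger parallel gripper is mounted at the origin on a cart in front of the work surface, level with it; the furniture and walls round the work are solid. World frame = base frame: x ahead of the robot, y to its left, z up, the work surface at z = 0. Lengths are in mm, angles in rad, forces in N, time in s.
With the tool pointing down it reaches from about 325 to 850 mm from the base axis. Payload 15.5 kg.
Tool frame: the origin (TCP) lies on the mounting face of the last link; the fingertips stand 191 mm ahead of it and the grasp point (between the pads) lies 172 mm ahead of it; y points along the fingers, z is the direction in which the jaws open and shut, and the axes are right-handed (so a half turn about y gives the same grasp; the last joint's range is limited). The gripper opens to 91 mm and grips with 3 to 60 N. Pads are 32 mm wide; open, the fingers measure 118 mm over their backs; the gripper's body (76 mm by 178 mm) begins 60 mm behind the grasp point.
Start: joints at [-1.258, 0.494, 1.345, -0, 1.302, -0.096], TCP at [248.444, -573.501, 404.715] pointing down, gripper open.
Joint ranges: [-2.91, 2.91], [-0.82, 2.16], [0.22, 2.67], [-1.22, 4.37], [0.12, 2.79], [-3.08, 3.08]. Speed limits (rad/s): [1.89, 1.89, 2.57, 3.01, 3.01, 3.01].

## Interface

Orientations are given as a rotation vector (axis times angle).
In Python, from rig import manip, cams, ticket gives the robot as it stands.
- The arm moves only by the shell command python3 -m inch 'ROWS' [FORCE]. ROWS is JSON, one flat list of numbers, 7 for each row, row after row: the opening, from 0 (shut) to 1 (fully open), then the shift along the tool's x, y, z in mm, then the turn, a rotation vector about the tool's x, y, z in rad. In form: [jaw, x, y, z, ax, ay, az, jaw, x, y, z, ax, ay, az, ...]. A call has exactly 5 rows; each row is the pose to reach, as a shift and turn from the pose commanded when the call began, along the tool's axes at that moment; what a row does not reach only later rows make up. A row lasts 1/12 s, in which the tool goes at most 41.7 mm and 7.16 degrees, less where a joint would pass 70% of its speed; a pose out of reach is approached as far as the arm can. A call with a gripper value outside its range is refused whole. The fingers move at their own pace and stop on an object; FORCE is the grip in N (left out, the last holds). Time passes only in rows, so rows that repeat a pose let the fingers close, or fill a call up. It gives the time, the measured TCP pose, the force and the opening at its end, in the units of the state.
- manip.read_state(): the state, without advancing time (a new reading comes with each control period).
- cams.get_image(name): name is "scene" or "top" or "wrist"; returns the picture (420x560x3 uint8, red, green, blue); there is no depth.
- cams.camera_params(name): a dict with "K" (3x3 intrinsics, pixels), "rvec" (rotation vector, rad) and "tvec" (3), from world to camera coordinates, as OpenCV has them. Camera axes: x right, y down, z forward; pixel columns grow to the right and rows downward; lengths in mm; the calibration is good to about 2 mm. A picture is of the moment at which its call begins: read the wrist's pose just before it. camera_params takes no time and is no camera call; for the wrist camera it gives the pose at the moment of the call.
- ticket.close_job(): hands the job in, once; it reports no verdict.
The state is a dict: "time_s": time; "joint_positions": joint angles; "joint_vel": joint speeds; "effort": joint torques, N m; "position": TCP position; "ee_rot": TCP orientation; "force": force on the tool from outside, world axes, zero at the start; "wrist_torque": the same for the moment, N m; "grip_width": opening from 0.0 (shut) to 1.0 (fully open).
Only numpy, scipy, OpenCV 4.12 (cv2) and the standard library are available. Lean on these libraries where they do the work, as an engineer would, in place of code of your own. Each camera call takes 0.05 s, during which the arm holds its last target.

## Working session

There is one attempt and no reset: what is moved stays moved. The work goes in short steps, Python scripts to look and compute and a shell command to move; the robot and the scene stay as the last step left them, time stands still between calls to the robot, and variables do not carry over. Pictures are saved under pics/ and viewed, and the job is handed in when it is done.

```bash
ls; mkdir -p pics; python3 - <<'E'
from rig import manip, cams, ticket
import cv2
s=manip.read_state();print(s)
for n in ["scene","top","wrist"]:
    im=cams.get_image(n);cv2.imwrite(f"pics/{n}0.png",im[:,:,::-1])
    p=cams.camera_params(n);print(n,p)
E
```

```text
pics
{'time_s': 0.0, 'joint_positions': array([-1.25751833e+00,  4.94192526e-01,  1.34610748e+00,  8.60245630e-06,
        1.30251989e+00, -9.54696172e-02]), 'joint_vel': array([-3.19634387e-04,  1.62004337e-05, -1.68497243e-04, -1.67780263e-04,
       -3.44046177e-04, -1.08204155e-04]), 'effort': array([-2.95123646e-03, -8.78818059e+01, -3.81849754e+01,  7.06200069e-02,
        5.32333343e-02, -8.80813400e-05]), 'position': array([ 248.39047711, -573.36722916,  404.14033469]), 'ee_rot': array([-0.41393648,  1.99775157, -1.99526228]), 'force': array([0.20488468, 1.33347056, 0.36117364]), 'wrist_torque': array([-0.04487425,  0.03795379, -0.02777794]), 'grip_width': 0.9976446921113077}
scene {'K': array([[520.31886358,   0.        , 278.99597147],
       [  0.        , 520.31886358, 209.60086678],
       [  0.        ,   0.        ,   1.        ]]), 'rvec': array([ 1.02496816, -2.37517728,  1.08467715]), 'tvec': array([ 285.25066053,  451.48825628, 1062.58795455])}
top {'K': array([[514.77196002,   0.        , 282.18510948],
       [  0.        , 514.77196002, 212.24353625],
       [  0.        ,   0.        ,   1.        ]]), 'rvec': array([ 2.11373382, -2.14165632,  0.20871451]), 'tvec': array([-173.24851996,  625.74549776, 1388.24285   ])}
wrist {'K': array([[290.41501439,   0.        , 276.75723277],
       [  0.        , 290.41501439, 207.58481841],
       [  0.        ,   0.        ,   1.        ]]), 'rvec': array([-2.44211058,  1.60175272,  0.20691075]), 'tvec': array([-625.15096051,  -29.67929079,  391.12856594])}
```

View pics/scene0.png

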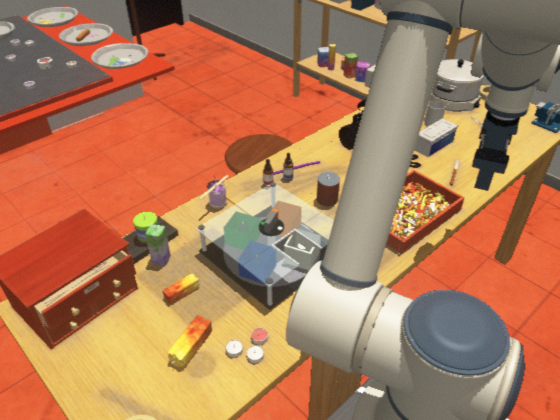

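View pics/top0.png

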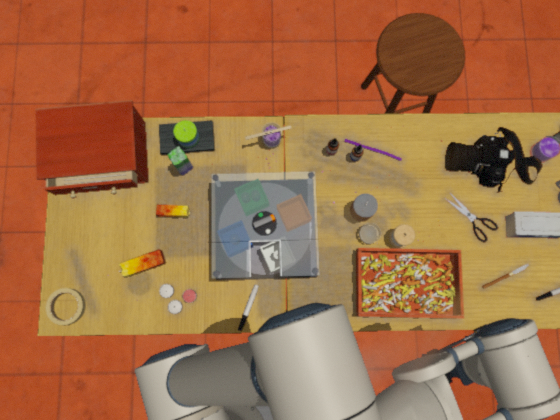

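View pics/wrist0.png

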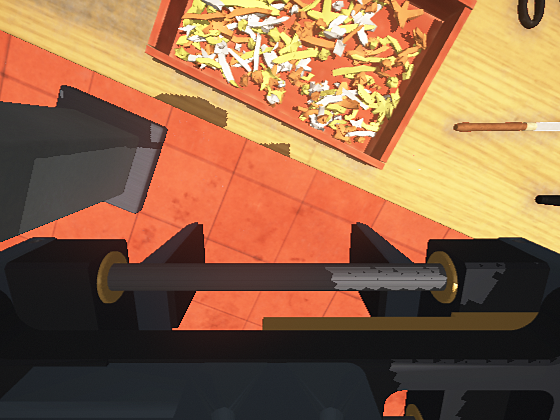

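```bash
python3 - <<'E'
import cv2
im=cv2.imread('pics/top0.png')
print(im.shape)
c=im[130:330,120:420];cv2.imwrite('pics/topc.png',cv2.resize(c,None,fx=2.6,fy=2.6,interpolation=cv2.INTER_CUBIC))
E
```

```text
(420, 560, 3)
```

View pics/topc.png

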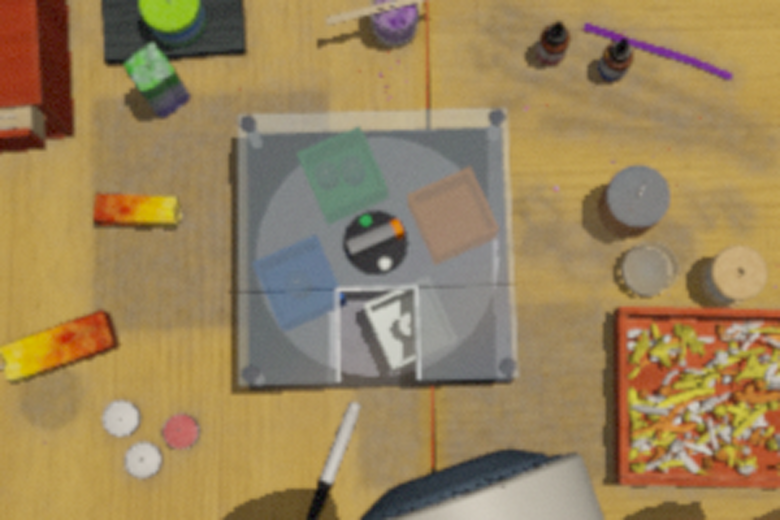

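The top view shows two red-to-yellow candles. The larger is at about (142,263), with its yellow end left. The smaller is at (173,211). The carousel is at about (264,224), with the orange bin at right and slightly up. I'll confirm in enlarged crops.

```bash
cat > h.py <<'E'
import numpy as np, cv2
from scipy.spatial.transform import Rotation as R
from rig import manip, cams
def ray(n,u,v,z,p=None):
    p=p or cams.camera_params(n); M=R.from_rotvec(p['rvec']).as_matrix(); t=p['tvec']
    o=-M.T@t; d=M.T@np.linalg.inv(p['K'])@np.array([u,v,1.])
    return (o+d*(z-o[2])/d[2])
def proj(n,X,p=None):
    p=p or cams.camera_params(n)
    return cv2.projectPoints(np.array(X,float).reshape(-1,3),p['rvec'],p['tvec'],p['K'],None)[0][:,0]
def crop(img,x0,y0,w,h,f,out):
    im=cv2.imread(img)[y0:y0+h,x0:x0+w]; cv2.imwrite(out,cv2.resize(im,None,fx=f,fy=f,interpolation=cv2.INTER_CUBIC))
E
python3 - <<'E'
from h import *
crop('pics/top0.png',110,195,90,90,6,'pics/c1.png')
crop('pics/top0.png',205,165,120,120,5,'pics/c2.png')
crop('pics/scene0.png',150,260,130,110,6,'pics/c3.png')
E
```

```text
(no output)
```

View pics/c1.png

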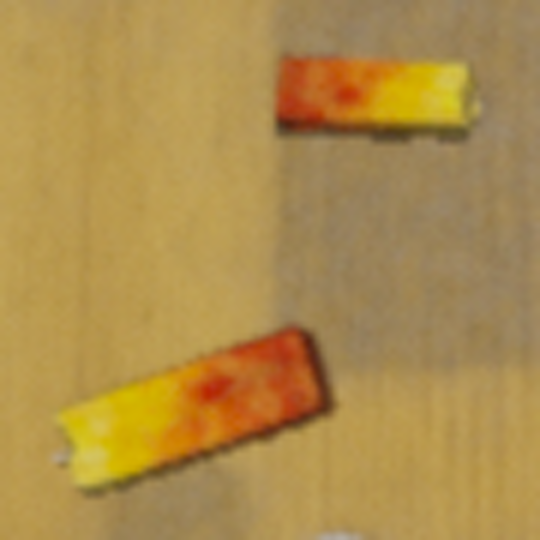

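View pics/c2.png

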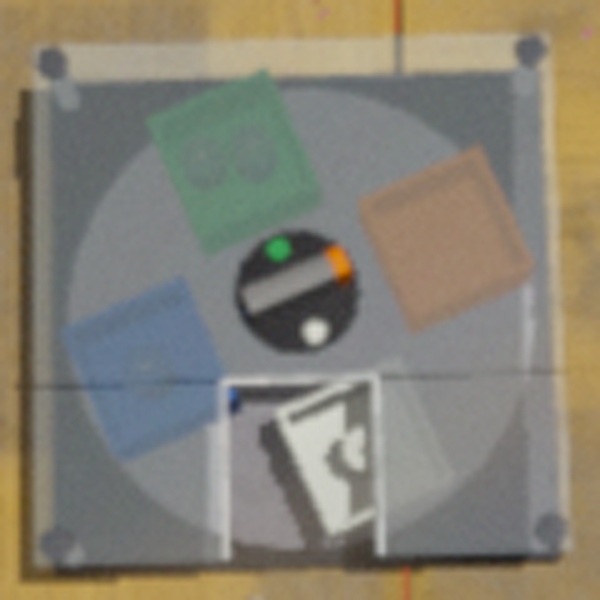

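View pics/c3.png

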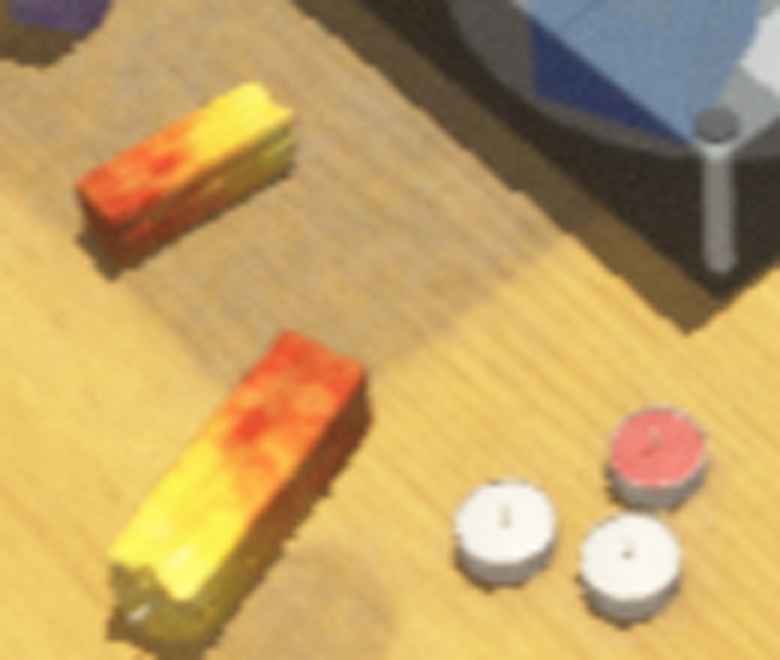

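The larger candle's length confirms it: in crop c1 its top face has corners at (300,328), (322,405), (60,412) and (85,490), with the wick at the left (62,457). That puts the wick end to +y, as described. The smaller one has its wick to the right and is a decoy. The post caps and the knob's orange end are clear in c2.

```bash
python3 - <<'E'
from h import *
f=lambda u,v,z,k,x0,y0: ray('top',u/k+x0,v/k+y0,z)
C=[f(u,v,45,6,110,195) for u,v in [(300,328),(322,405),(60,412),(85,490)]]
C=np.array(C);print(C.round(0))
foot=C[:2].mean(0);wk=C[2:].mean(0);print('foot',foot,'wick',wk,np.linalg.norm(foot-wk),'widths',np.linalg.norm(C[0]-C[1]),np.linalg.norm(C[2]-C[3]))
d=(wk-foot)/np.linalg.norm(wk-foot);print('dir',d,'angle toward robot',np.arctan2(-d[0],d[1]))
# scene-camera check
S=np.array([ray('scene',u/6+150,v/6+260,45) for u,v in [(285,332),(365,372),(112,560),(180,600)]]);print(S.round(0),S.mean(0),C.mean(0))
P=np.array([f(u,v,96,5,205,165) for u,v in [(53,62),(530,50),(58,540),(550,528)]]);print(P.round(0),P.mean(0))
print('slot',[f(u,v,91,5,205,165).round(0) for u,v in [(226,382),(379,380),(224,555),(378,555)]])
k=[f(u,v,136,5,205,165) for u,v in [(243,303),(348,262)]];print('bar ends',np.round(k,0))
print('ang', np.arctan2(*(k[1]-k[0])[[1,0]])-np.pi)
s=manip.read_state();print(R.from_rotvec(s['ee_rot']).as_matrix().round(3))
E
```

```text
[[524. 162.  45.]
 [488. 150.  45.]
 [486. 271.  45.]
 [450. 258.  45.]]
foot [505.84010813 155.89590094  45.        ] wick [468.12963955 264.80952399  45.        ] 115.2573499891295 widths 37.73040137546916 38.41668026885041
dir [-0.32718494  0.94496033  0.        ] angle toward robot 0.33332300311955904
[[516. 171.  45.]
 [479. 160.  45.]
 [475. 280.  45.]
 [444. 272.  45.]] [478.3547884  220.71123942  45.        ] [486.98487384 210.35271246  45.        ]
[[ 717.    2.   96.]
 [ 721. -263.   96.]
 [ 453.   -3.   96.]
 [ 456. -267.   96.]] [ 586.7620937  -132.63982831   96.        ]
slot [array([538., -93.,  91.]), array([ 538., -176.,   91.]), array([444., -92.,  91.]), array([ 443., -174.,   91.])]
bar ends [[ 574. -105.  136.]
 [ 595. -160.  136.]]
ang -4.347045902341509
[[-0.918 -0.     0.398]
 [-0.398  0.001 -0.918]
 [-0.    -1.    -0.001]]
```

```bash
cat >> h.py <<'E'
def to(g,head,tilt=0,toolhead=None):
    """grasp point g; jaw heading head; tilt: tool pitched from down about jaw axis so approach leans toward heading head+pi/2"""
    z=np.array([np.cos(head),np.sin(head),0]); f=np.array([-np.sin(head),np.cos(head),0])
    y=-np.cos(tilt)*np.array([0,0,1])+np.sin(tilt)*f
    M=np.c_[np.cross(y,z),y,z]
    s=manip.read_state(); M0=R.from_rotvec(s['ee_rot']).as_matrix()
    tcp=np.array(g,float)-172*y
    sh=M0.T@(tcp-s['position']); rv=R.from_matrix(M0.T@M).as_rotvec()
    print('t%.2f'%s['time_s'],'shift',sh.round(1),'|%.0f|'%np.linalg.norm(sh),'rot',rv.round(3),'|%.2f|'%np.linalg.norm(rv),'grasp',(s['position']+172*M0[:,1]).round(1),'w%.3f'%s['grip_width'],'F',s['force'].round(1),'j',s['joint_positions'].round(2))
E
python3 - <<'E'
from h import *
to([487,210,200],0.333)
E
```

```text
t0.15 shift [-530.3   32.9 -624. ] |820| rot [ 1.000e-03 -1.495e+00 -1.000e-03] |1.50| grasp [ 248.4 -573.3  232.3] w1.003 F [0.1 0.1 0.1] j [-1.26  0.49  1.35  0.    1.3  -0.1 ]
```

```bash
python3 -m inch '[1,-530,33,-624,0,-1.495,0, 1,-530,33,-624,0,-1.495,0, 1,-530,33,-624,0,-1.495,0, 1,-530,33,-624,0,-1.495,0, 1,-530,33,-624,0,-1.495,0]' 30; python3 - <<'E'
from h import *
to([487,210,200],0.333)
E
```

```text
time_s: 0.57
position: [309.0, -372.4, 396.1]
ee_rot: [-0.909, 1.589, -1.589]
force: [1.9, -0.3, 0.7]
grip_width: 1.0
t0.57 shift [-592.3   24.2 -141.6] |609| rot [ 0.    -0.864 -0.   ] |0.86| grasp [ 309.  -372.4  224.1] w1.000 F [ 1.9 -0.3  0.7] j [-1.    0.31  1.69  0.    1.14 -0.47]
```

```bash
python3 -m inch '[1,-592,24,-142,0,-0.864,0, 1,-592,24,-142,0,-0.864,0, 1,-592,24,-142,0,-0.864,0, 1,-592,24,-142,0,-0.864,0, 1,-592,24,-142,0,-0.864,0]'; python3 - <<'E'
from h import *
to([487,210,200],0.333)
E
```

```text
time_s: 0.98
position: [370.8, -173.7, 388.1]
ee_rot: [-1.252, 1.14, -1.14]
force: [2.2, -0.3, -0.1]
grip_width: 0.999
t0.98 shift [-371.1   16.1  151.6] |401| rot [-0.    -0.239  0.   ] |0.24| grasp [ 370.8 -173.7  216.1] w0.999 F [ 2.2 -0.3 -0.1] j [-0.58  0.21  1.86  0.    1.06 -0.68]
```

```bash
python3 -m inch '[1,-371,16,152,0,-0.239,0, 1,-371,16,152,0,-0.239,0, 1,-371,16,152,0,-0.239,0, 1,-371,16,152,0,-0.239,0, 1,-371,16,152,0,-0.239,0]'; python3 - <<'E'
from h import *
to([487,210,200],0.333)
E
```

```text
time_s: 1.4
position: [432.6, 25.4, 379.8]
ee_rot: [-1.346, 0.965, -0.965]
force: [0.6, -0.1, 0.5]
grip_width: 1.002
t1.40 shift [-157.3    7.8  110.8] |193| rot [-0.    -0.006  0.   ] |0.01| grasp [432.6  25.4 207.8] w1.002 F [ 0.6 -0.1  0.5] j [-0.08  0.26  1.83 -0.    1.06 -0.41]
```

```bash
python3 -m inch '[1,-157,8,111,0,-0.006,0, 1,-157,8,111,0,-0.006,0, 1,-157,8,111,0,-0.006,0, 1,-157,8,111,0,-0.006,0, 1,-157,8,111,0,-0.006,0]'; python3 - <<'E'
from h import *
to([487,210,31],0.333,-0.5236)
im=cams.get_image('wrist');cv2.imwrite('pics/w1.png',im[:,:,::-1])
print(proj('wrist',[[506,156,45],[468,265,45],[487,210,0]]))
to([487,210,31],0.333,-0.5236)
im=cams.get_image('top');cv2.imwrite('pics/t1.png',im[:,:,::-1])
E
```

```text
time_s: 1.82
position: [487.7, 211.2, 371.6]
ee_rot: [-1.348, 0.959, -0.959]
force: [-0.0, -0.6, -0.2]
grip_width: 0.998
t1.82 shift [-85.  191.6  -1. ] |210| rot [-0.001  0.001 -0.524] |0.52| grasp [487.7 211.3 199.6] w0.998 F [-0.  -0.6 -0.2] j [ 0.3   0.4   1.62  0.    1.12 -0.04]
[[274.17624912 250.41847882]
 [274.02892701 147.05270243]
 [274.23019674 193.10445802]]
t1.87 shift [-83.1 191.6  -2.8] |209| rot [-0.002  0.002 -0.525] |0.53| grasp [488.8 213.7 199.4] w1.003 F [-0.5  2.1 -0.5] j [ 0.3   0.4   1.62  0.    1.12 -0.04]
```

View pics/w1.png

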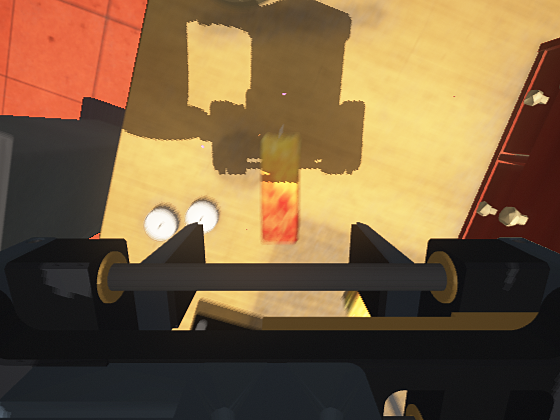

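```bash
python3 - <<'E'
from h import *
p=cams.camera_params('wrist')
im=cams.get_image('wrist');cv2.imwrite('pics/w2.png',im[:,:,::-1])
np.save('p.npy',p,allow_pickle=True)
crop('pics/w2.png',220,110,120,150,4,'pics/w2c.png')
to([487,210,31],0.333,-0.5236)
crop('pics/t1.png',110,195,90,90,6,'pics/t1c.png')
E
```

```text
t1.97 shift [-86.9 191.4   0.3] |210| rot [-0.     0.003 -0.524] |0.52| grasp [487.2 209.2 199.3] w1.003 F [-0.3 -0.8 -0.6] j [ 0.29  0.4   1.62  0.    1.12 -0.04]
```

View pics/w2c.png

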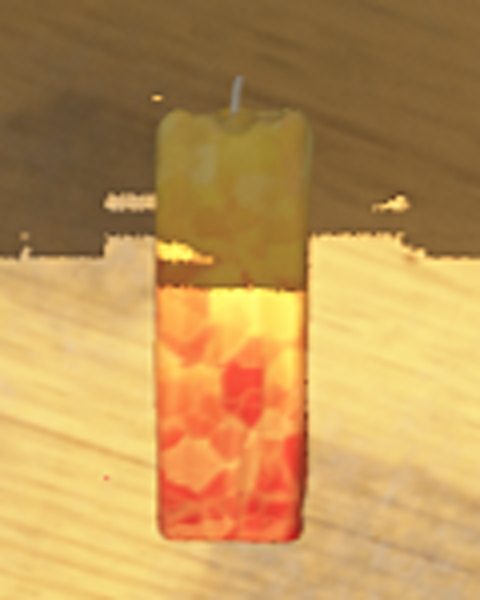

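The candle lies from (278,138) at the wick end to (278,245) at the foot in the wrist picture, nearly aligned with the tool.

```bash
python3 - <<'E'
from h import *
p=np.load('p.npy',allow_pickle=True).item()
# image edges: silhouettes near z 40ish
for z in (45,40,35):
    a=ray('',220+233/4,110+112/4,z,p); b=ray('',220+231/4,110+541/4,z,p)
    l=ray('',220+157/4,110+330/4,z,p); r=ray('',220+306/4,110+330/4,z,p)
    d=a-b
    print(z,'wick',a.round(1),'foot',b.round(1),'len',np.linalg.norm(d).round(1),'ang',np.arctan2(-d[0],d[1]).round(3),'wid',np.linalg.norm(l-r).round(1))
E
```

```text
45 wick [468.1 272.3  45. ] foot [506.8 160.6  45. ] len 118.3 ang 0.334 wid 40.2
40 wick [468.1 272.2  40. ] foot [507.5 158.7  40. ] len 120.2 ang 0.334 wid 40.9
35 wick [468.2 272.1  35. ] foot [508.2 156.8  35. ] len 122.1 ang 0.334 wid 41.6
```

```bash
python3 - <<'E'
from h import *
to([486.7,217,90],0.334,-0.5236)
E
```

```text
t1.97 shift [-93.6 132.4   2.2] |162| rot [-0.     0.002 -0.524] |0.52| grasp [487.2 209.2 199.3] w1.003 F [-0.3 -0.8 -0.6] j [ 0.29  0.4   1.62  0.    1.12 -0.04]
```

```bash
python3 -m inch '[1,-94,132,2,0,0.002,-0.524, 1,-94,132,2,0,0.002,-0.524, 1,-94,132,2,0,0.002,-0.524, 1,-94,132,2,0,0.002,-0.524, 1,-94,132,2,0,0.002,-0.524]'; python3 - <<'E'
from h import *
to([486.7,217,31],0.334,-0.5236)
E
```

```text
time_s: 2.38
position: [456.0, 298.6, 234.3]
ee_rot: [-1.648, 0.606, -1.352]
force: [-2.6, -0.1, -1.2]
grip_width: 0.997
t2.38 shift [-26.6  47.4   2.5] |54| rot [0.005 0.002 0.009] |0.01| grasp [483.8 215.8  86.1] w0.997 F [-2.6 -0.1 -1.2] j [ 0.61  0.67  1.66 -0.59  1.06  0.64]
```

Descend and close.

```bash
python3 -m inch '[1,-15,27,2,0,0,0, 1,-27,47.5,2,0,0,0, 1,-27,47.5,2,0,0,0, 1,-27,47.5,2,0,0,0, 1,-27,47.5,2,0,0,0]'; python3 - <<'E'
from h import *
to([486.7,217,31],0.334,-0.5236)
E
```

```text
time_s: 2.8
position: [461.0, 296.6, 186.8]
ee_rot: [-1.636, 0.613, -1.351]
force: [-0.4, -0.4, 0.8]
grip_width: 0.999
t2.80 shift [-5.5  4.8 -1.9] |7| rot [ 0.001 -0.004 -0.   ] |0.00| grasp [489.1 215.3  37.8] w0.999 F [-0.4 -0.4  0.8] j [ 0.61  0.75  1.68 -0.62  0.97  0.7 ]
```

```bash
python3 -m inch '[1,-5,5,-2,0,0,0, 1,-5,5,-2,0,0,0, 0,-5,5,-2,0,0,0, 0,-5,5,-2,0,0,0, 0,-5,5,-2,0,0,0]' 30; python3 -m inch '[0,0,0,0,0,0,0, 0,0,0,0,0,0,0, 0,0,0,0,0,0,0, 0,0,0,0,0,0,0, 0,0,0,0,0,0,0]' 30; python3 - <<'E'
from h import *
to([486.7,217,31],0.334,-0.5236)
im=cams.get_image('scene');cv2.imwrite('pics/s1.png',im[:,:,::-1])
crop('pics/s1.png',100,200,220,180,3.5,'pics/s1c.png')
E
```

```text
time_s: 3.22
position: [458.0, 298.5, 178.7]
ee_rot: [-1.637, 0.612, -1.35]
force: [0.3, -0.9, 0.2]
grip_width: 0.812
time_s: 3.63
position: [458.0, 298.5, 178.3]
ee_rot: [-1.637, 0.612, -1.35]
force: [-0.2, -0.1, 2.2]
grip_width: 0.459
t3.63 shift [ 1.1 -1.2  0.4] |2| rot [ 0.001 -0.003  0.   ] |0.00| grasp [486.1 217.1  29.4] w0.459 F [-0.2 -0.1  2.2] j [ 0.61  0.76  1.68 -0.63  0.96  0.72]
```

View pics/s1c.png

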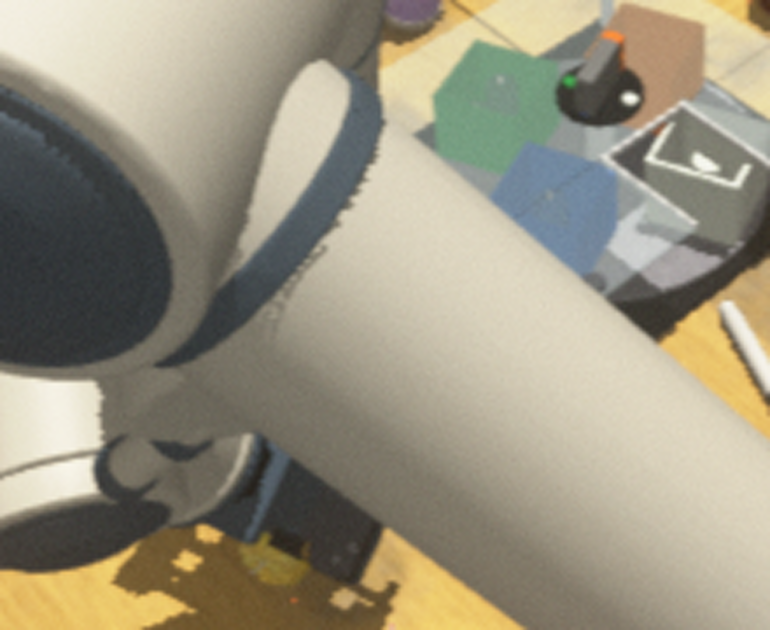

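```bash
python3 - <<'E'
from h import *
to([486.7,217,150],0.334,-0.5236)
E
```

```text
t3.68 shift [  60.6 -104.2    0.5] |121| rot [ 0.001 -0.003  0.   ] |0.00| grasp [486.1 217.1  29.5] w0.459 F [0.8 0.1 0.3] j [ 0.61  0.76  1.68 -0.63  0.96  0.72]
```

```bash
python3 -m inch '[0,8,-14,0,0,0,0, 0,20,-35,0,0,0,0, 0,35,-61,0,0,0,0, 0,50,-87,0,0,0,0, 0,60,-104,0,0,0,0]' 40; python3 - <<'E'
from h import *
to([490,240,150],-0.6,0)
E
```

```text
time_s: 4.1
position: [457.9, 298.6, 300.8]
ee_rot: [-1.636, 0.612, -1.35]
force: [1.4, 0.8, -0.9]
grip_width: 0.458
t4.10 shift [67.6 14.5 11.3] |70| rot [-0.245  0.909  0.484] |1.06| grasp [486.1 217.4 151.8] w0.458 F [ 1.4  0.8 -0.9] j [ 0.61  0.57  1.61 -0.55  1.17  0.55]
```

```bash
python3 -m inch '[0,68,14,11,-0.245,0.909,0.484, 0,68,14,11,-0.245,0.909,0.484, 0,68,14,11,-0.245,0.909,0.484, 0,68,14,11,-0.245,0.909,0.484, 0,68,14,11,-0.245,0.909,0.484]' 40; python3 - <<'E'
from h import *
to([490,240,150],-1.2,0.3)
E
```

```text
time_s: 4.52
position: [489.8, 239.3, 320.5]
ee_rot: [-1.222, 1.242, -1.56]
force: [0.2, -0.5, -2.0]
grip_width: 0.461
t4.52 shift [ 26.5   9.4 -42.3] |51| rot [-0.012  0.983  0.44 ] |1.08| grasp [491.6 202.  152.6] w0.461 F [ 0.2 -0.5 -2. ] j [ 0.41  0.51  1.61 -0.23  1.11  0.75]
```

```bash
python3 -m inch '[0,26,9,-42,-0.012,0.98,0.44, 0,26,9,-42,-0.012,0.98,0.44, 0,26,9,-42,-0.012,0.98,0.44, 0,26,9,-42,-0.012,0.98,0.44, 0,26,9,-42,-0.012,0.98,0.44]' 40; python3 - <<'E'
from h import *
to([500,245,150],-1.571,0.7)
E
```

```text
time_s: 4.93
position: [442.8, 222.0, 314.6]
ee_rot: [-0.595, 1.681, -1.765]
force: [0.4, 0.2, -1.8]
grip_width: 0.46
t4.93 shift [ 24.7  25.9 -56.6] |67| rot [0.227 0.756 0.539] |0.96| grasp [465.  222.9 144. ] w0.460 F [ 0.4  0.2 -1.8] j [ 0.36  0.41  1.81 -0.06  0.79  1.19]
```

```bash
python3 -m inch '[0,25,26,-57,0.227,0.756,0.539, 0,25,26,-57,0.227,0.756,0.539, 0,25,26,-57,0.227,0.756,0.539, 0,25,26,-57,0.227,0.756,0.539, 0,25,26,-57,0.227,0.756,0.539]' 40; python3 - <<'E'
from h import *
to([500,245,130],-1.565,1.047)
E
```

```text
time_s: 5.35
position: [388.5, 244.2, 281.0]
ee_rot: [0.019, 1.779, -1.845]
force: [1.1, -0.3, -2.6]
grip_width: 0.461
t5.35 shift [ 56.6  44.3 -21.3] |75| rot [0.166 0.362 0.614] |0.73| grasp [457.8 252.3 123.9] w0.461 F [ 1.1 -0.3 -2.6] j [ 0.48  0.42  2.04 -0.47  0.32  2.07]
```

Tool-forward needs joint 5 below its limit, so I'll stand the candle with the tool pointing left (+y) instead.

```bash
python3 - <<'E'
from h import *
to([510,240,150],-0.8,0.6)
E
```

```text
t5.35 shift [-20.1   7.5  86.6] |89| rot [-0.287 -0.287  0.217] |0.46| grasp [457.8 252.3 123.9] w0.461 F [ 1.1 -0.3 -2.6] j [ 0.48  0.42  2.04 -0.47  0.32  2.07]
```

```bash
python3 -m inch '[0,-20,7,87,-0.287,-0.287,0.217, 0,-20,7,87,-0.287,-0.287,0.217, 0,-20,7,87,-0.287,-0.287,0.217, 0,-20,7,87,-0.287,-0.287,0.217, 0,-20,7,87,-0.287,-0.287,0.217]' 40; python3 - <<'E'
from h import *
to([500,245,150],-0.3,0.8)
E
```

```text
time_s: 5.77
position: [415.7, 204.4, 285.1]
ee_rot: [-0.095, 1.806, -1.679]
force: [-0.5, -0.3, -1.9]
grip_width: 0.46
t5.77 shift [ 5.7 18.5 90.1] |92| rot [-0.463 -0.588  0.375] |0.84| grasp [480.1 234.1 128.4] w0.460 F [-0.5 -0.3 -1.9] j [0.31 0.41 2.04 0.19 0.27 1.17]
```

```bash
python3 -m inch '[0,6,18,90,-0.463,-0.588,0.375, 0,6,18,90,-0.463,-0.588,0.375, 0,6,18,90,-0.463,-0.588,0.375, 0,6,18,90,-0.463,-0.588,0.375, 0,6,18,90,-0.463,-0.588,0.375]' 40; python3 - <<'E'
from h import *
to([500,245,130],0,1.047)
E
```

```text
time_s: 6.18
position: [445.8, 152.1, 272.8]
ee_rot: [-0.213, 1.796, -1.5]
force: [0.7, -0.0, -2.2]
grip_width: 0.462
t6.18 shift [20.1 52.6 78.3] |96| rot [-0.6   -0.65   0.544] |1.04| grasp [503.7 202.4 118.8] w0.462 F [ 0.7 -0.  -2.2] j [0.11 0.45 2.04 0.78 0.37 0.3 ]
```

```bash
python3 -m inch '[0,20,53,78,-0.6,-0.65,0.544, 0,20,53,78,-0.6,-0.65,0.544, 0,20,53,78,-0.6,-0.65,0.544, 0,20,53,78,-0.6,-0.65,0.544, 0,20,53,78,-0.6,-0.65,0.544]' 40; python3 - <<'E'
from h import *
to([500,245,130],0,1.047)
E
```

```text
time_s: 6.6
position: [501.6, 95.0, 214.7]
ee_rot: [-0.32, 1.74, -1.088]
force: [0.5, 0.4, -1.9]
grip_width: 0.46
t6.60 shift [-0.8 -0.9 -2. ] |2| rot [-0.363 -0.417  0.354] |0.66| grasp [547.4 190.9  79.4] w0.460 F [ 0.5  0.4 -1.9] j [-0.12  0.65  1.96  1.19  0.68 -0.57]
```

```bash
python3 -m inch '[0,0,-1,-2,-0.363,-0.417,0.354, 0,0,-1,-2,-0.363,-0.417,0.354, 0,0,-1,-2,-0.363,-0.417,0.354, 0,0,-1,-2,-0.363,-0.417,0.354, 0,0,-1,-2,-0.363,-0.417,0.354]' 40; python3 - <<'E'
from h import *
to([500,245,100],0,1.047)
E
```

```text
time_s: 7.02
position: [497.9, 96.5, 216.8]
ee_rot: [-0.408, 1.545, -0.438]
force: [0.2, -0.2, -1.8]
grip_width: 0.461
t7.02 shift [26.6 15.4  2.4] |31| rot [-0.014 -0.02   0.015] |0.03| grasp [500.4 244.1 128.5] w0.461 F [ 0.2 -0.2 -1.8] j [-0.21  0.75  1.88  1.13  1.19 -1.01]
```

```bash
python3 -m inch '[0,27,15,2,-0.014,-0.02,0.015, 0,27,15,2,-0.014,-0.02,0.015, 0,27,15,2,-0.014,-0.02,0.015, 0,27,15,2,-0.014,-0.02,0.015, 0,27,15,2,-0.014,-0.02,0.015]' 40; python3 - <<'E'
from h import *
to([500,245,70],0,1.047)
im=cams.get_image('scene');cv2.imwrite('pics/s2.png',im[:,:,::-1])
crop('pics/s2.png',80,200,200,200,3,'pics/s2c.png')
im=cams.get_image('top');cv2.imwrite('pics/t2.png',im[:,:,::-1])
crop('pics/t2.png',80,150,200,200,3,'pics/t2c.png')
E
```

```text
time_s: 7.43
position: [499.5, 96.0, 187.1]
ee_rot: [-0.41, 1.534, -0.418]
force: [-1.3, 0.3, -1.4]
grip_width: 0.457
t7.43 shift [26.8 15.7  0.6] |31| rot [-0.004 -0.004  0.004] |0.01| grasp [500.1 244.6 100.5] w0.457 F [-1.3  0.3 -1.4] j [-0.21  0.82  1.87  1.15  1.18 -1.09]
```

View pics/s2c.png

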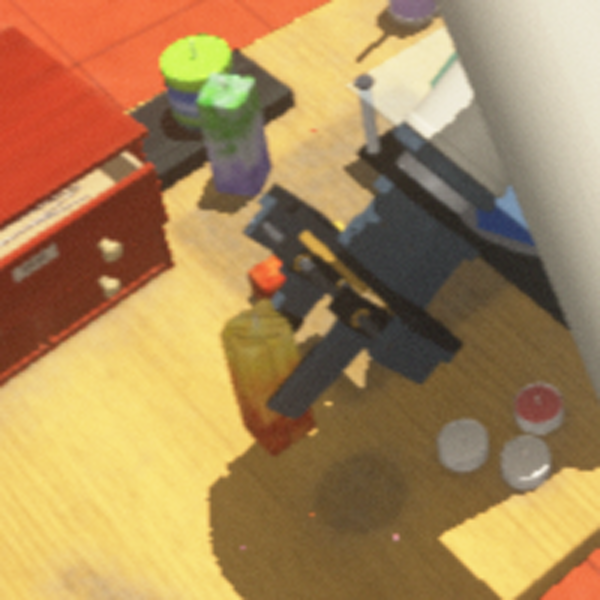

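View pics/t2c.png

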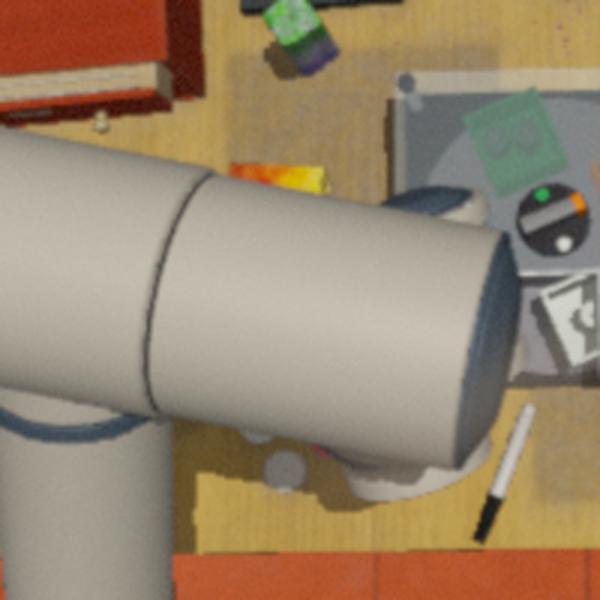

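Upright in the grip at s2c (265,380), wick up. The small candle and tea lights are undisturbed. Lowering.

```bash
python3 -m inch '[0,7,4,0.5,0,0,0.003, 0,14,8,0.5,0,0,0.003, 0,21,12,0.5,0,0,0.003, 0,27,16,0.5,0,0,0.003, 0,28,16.5,0.5,0,0,0.003]' 40; python3 - <<'E'
from h import *
to([500,245,62],0,1.047)
E
```

```text
time_s: 7.95
position: [499.8, 96.1, 151.9]
ee_rot: [-0.409, 1.536, -0.414]
force: [-0.1, -0.2, -1.5]
grip_width: 0.459
t7.95 shift [3.3 1.9 0.2] |4| rot [-0.002 -0.005  0.001] |0.01| grasp [500.2 244.9  65.7] w0.459 F [-0.1 -0.2 -1.5] j [-0.21  0.89  1.87  1.18  1.16 -1.15]
```

```bash
python3 -m inch '[0,0.9,0.5,0,0,-0.004,0, 0,1.7,1,0,0,-0.004,0, 0,2.6,1.5,0,0,-0.004,0, 0,2.6,1.5,0,0,-0.004,0, 0,2.6,1.5,0,0,-0.004,0]' 40; python3 - <<'E'
from h import *
to([500,245,60],0,1.047)
E
```

```text
time_s: 8.37
position: [500.1, 96.0, 150.6]
ee_rot: [-0.409, 1.53, -0.413]
force: [0.1, -0.3, -1.0]
grip_width: 0.458
t8.37 shift [ 3.9  2.3 -0.1] |5| rot [-0.003  0.     0.001] |0.00| grasp [500.6 244.9  64.4] w0.458 F [ 0.1 -0.3 -1. ] j [-0.21  0.89  1.87  1.18  1.16 -1.16]
```

```bash
python3 -m inch '[0,0.9,0.5,0,0,0,0, 0,1.7,1,0,0,0,0, 0,2.6,1.5,0,0,0,0, 0,2.6,1.5,0,0,0,0, 0,2.6,1.5,0,0,0,0]' 40; python3 - <<'E'
from h import *
to([500,245,60],0,1.047)
E
```

```text
time_s: 8.78
position: [500.0, 96.0, 147.4]
ee_rot: [-0.409, 1.531, -0.413]
force: [1.2, -0.2, -1.6]
grip_width: 0.455
t8.78 shift [ 1.1  0.7 -0. ] |1| rot [-0.003  0.     0.001] |0.00| grasp [500.5 244.9  61.2] w0.455 F [ 1.2 -0.2 -1.6] j [-0.21  0.9   1.87  1.18  1.16 -1.17]
```

```bash
python3 -m inch '[0,0.9,0.5,0,0,0,0, 0,1.7,1,0,0,0,0, 0,1.7,1,0,0,0,0, 0,1.7,1,0,0,0,0, 0,1.7,1,0,0,0,0]' 40; python3 - <<'E'
from h import *
to([500,245,60],0,1.047)
im=cams.get_image('scene');cv2.imwrite('pics/s3.png',im[:,:,::-1])
crop('pics/s3.png',120,270,100,100,6,'pics/s3c.png')
E
```

```text
time_s: 9.2
position: [500.0, 96.1, 145.8]
ee_rot: [-0.408, 1.531, -0.412]
force: [-1.0, -1.0, 6.7]
grip_width: 0.46
t9.20 shift [-0.2 -0.1  0. ] |0| rot [-0.003  0.    -0.001] |0.00| grasp [500.5 245.1  59.9] w0.460 F [-1.  -1.   6.7] j [-0.21  0.9   1.87  1.18  1.16 -1.17]
```

View pics/s3c.png

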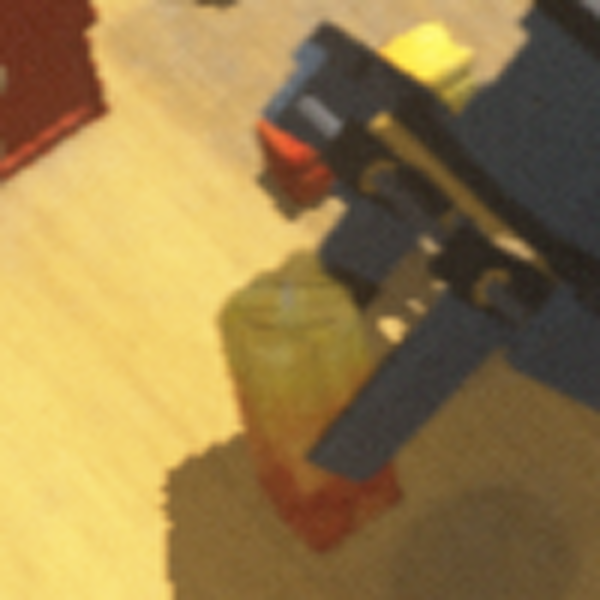

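Contact felt: Fz went from about -1.5 to +6.7 N. Releasing.

```bash
python3 -m inch '[0.55,0,0,0,0,0,0, 0.7,0,0,0,0,0,0, 0.85,0,0,0,0,0,0, 0.85,0,0,0,0,0,0, 0.85,0,0,0,0,0,0]' 40; python3 -m inch '[0.85,0,0,0,0,0,0, 0.85,0,-15,0,0,0,0, 0.85,0,-35,0,0,0,0, 0.85,0,-60,0,0,0,0, 0.85,0,-90,0,0,0,0]';python3 - <<'E'
from h import *
to([500,245,220],0,1.047)
im=cams.get_image('scene');cv2.imwrite('pics/s4.png',im[:,:,::-1])
crop('pics/s4.png',120,270,100,100,6,'pics/s4c.png')
E
```

```text
time_s: 9.67
position: [500.0, 96.0, 145.4]
ee_rot: [-0.409, 1.531, -0.413]
force: [-0.4, 1.3, 0.3]
grip_width: 0.797
time_s: 10.08
position: [499.3, 17.9, 190.6]
ee_rot: [-0.41, 1.532, -0.412]
force: [0.5, -0.1, -0.7]
grip_width: 0.849
t10.08 shift [-139.1    9.9    0.6] |139| rot [-0.001 -0.001  0.   ] |0.00| grasp [499.5 166.8 104.5] w0.849 F [ 0.5 -0.1 -0.7] j [-0.36  0.81  1.84  1.02  1.27 -1.09]
```

View pics/s4c.png

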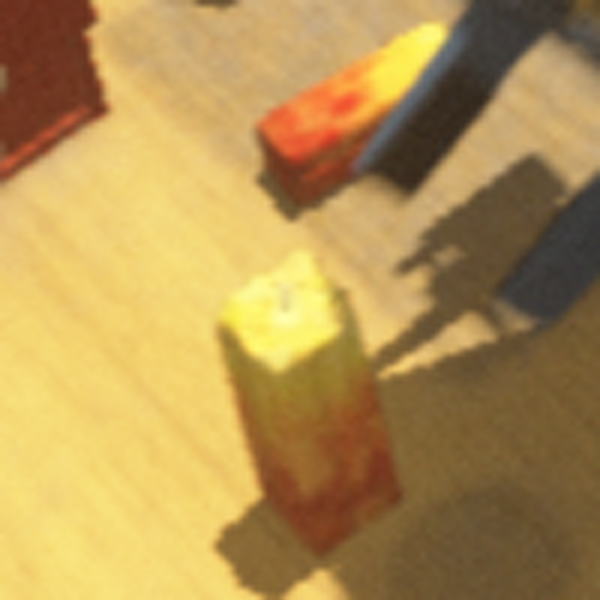

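The candle stands alone: top at s4c (285,310), base corner at (320,550), unmoved on release. Next is the knob.

```bash
python3 - <<'E'
from h import *
to([540,-60,210],0.2,0.3)
E
```

```text
t10.13 shift [ -94.9 -197.7   50.8] |225| rot [-0.133 -0.161 -0.742] |0.77| grasp [501.3 162.5 106.6] w0.850 F [ 5.3 -4.7  2.7] j [-0.36  0.81  1.83  1.01  1.27 -1.09]
```

```bash
python3 -m inch '[0.85,-95,-198,51,-0.133,-0.161,-0.742, 0.85,-95,-198,51,-0.133,-0.161,-0.742, 0.85,-95,-198,51,-0.133,-0.161,-0.742, 0.85,-95,-198,51,-0.133,-0.161,-0.742, 0.85,-95,-198,51,-0.133,-0.161,-0.742]'; python3 - <<'E'
from h import *
to([586.5,-133,190],0.365,0)
E
```

```text
time_s: 10.55
position: [546.4, -97.8, 360.6]
ee_rot: [-0.975, 1.284, -0.761]
force: [1.3, 0.5, 0.1]
grip_width: 0.849
t10.55 shift [ 37.  -18.4  33.9] |53| rot [-0.054 -0.196 -0.433] |0.48| grasp [536.2 -25.9 204.6] w0.849 F [1.3 0.5 0.1] j [-0.39  0.49  1.53  0.38  1.36 -0.68]
```

```bash
python3 -m inch '[1,37,-18,34,-0.054,-0.196,-0.433, 1,37,-18,34,-0.054,-0.196,-0.433, 1,37,-18,34,-0.054,-0.196,-0.433, 1,37,-18,34,-0.054,-0.196,-0.433, 1,37,-18,34,-0.054,-0.196,-0.433]'; python3 - <<'E'
from h import *
to([586.5,-133,128],0.365,0)
im=cams.get_image('wrist');cv2.imwrite('pics/w3.png',im[:,:,::-1])
p=cams.camera_params('wrist')
print(proj('',[[586,-133,136],[575,-105,136],[597,-161,136]],p))
np.save('p.npy',p,allow_pickle=True)
E
```

```text
time_s: 10.97
position: [586.5, -130.7, 359.1]
ee_rot: [-1.36, 0.934, -0.932]
force: [0.1, 0.1, 0.4]
grip_width: 1.004
t10.97 shift [ 2.2 59.1 -0.9] |59| rot [-0.001  0.004 -0.002] |0.00| grasp [ 586.5 -130.4  187.1] w1.004 F [0.1 0.1 0.4] j [-0.32  0.51  1.46  0.    1.17 -0.69]
[[275.04835129 235.10763362]
 [274.6909259  195.5882894 ]
 [275.38216561 272.0163794 ]]
```

View pics/w3.png

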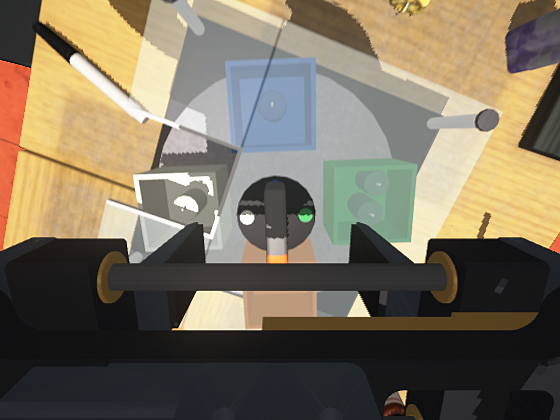

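```bash
python3 - <<'E'
from h import *
p=cams.camera_params('wrist')
im=cams.get_image('wrist');cv2.imwrite('pics/w4.png',im[:,:,::-1])
np.save('p.npy',p,allow_pickle=True)
crop('pics/w4.png',210,160,130,110,6,'pics/w4c.png')
to([586.5,-133,128],0.365,0)
print(proj('',[[586,-133,136],[575,-105,136],[597,-161,136],[575,-105,100],[586.5,-133,91]],p))
E
```

```text
t11.07 shift [ 2.7 58.8 -0.7] |59| rot [-0.002 -0.    -0.01 ] |0.01| grasp [ 585.9 -129.1  186.9] w1.002 F [-0.1  0.6  0.4] j [-0.32  0.51  1.46  0.01  1.18 -0.69]
[[275.04835129 235.10763362]
 [274.6909259  195.5882894 ]
 [275.38216561 272.0163794 ]
 [274.93136083 186.77069726]
 [275.79147158 218.33459515]]
```

View pics/w4c.png

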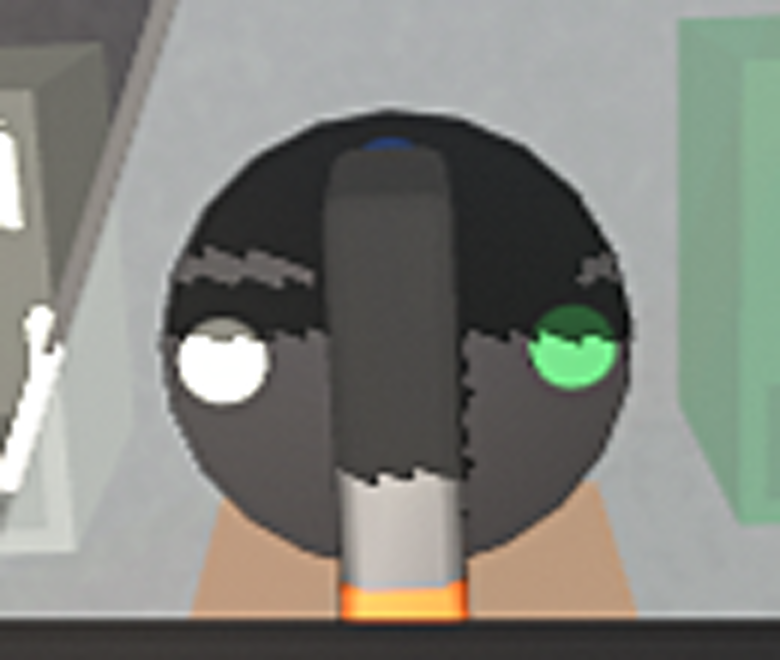

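```bash
python3 - <<'E'
from h import *
p=np.load('p.npy',allow_pickle=True).item()
g=lambda u,v,z: ray('',210+u/6,160+v/6,z,p)
print('dial', g(397,335,99).round(1))
a=g(388,192,136);b=g(404,590,136);w=g(222,358,100);gr=g(572,347,100)
print('bar far end',a.round(1),'near orange',b.round(1),'head',np.arctan2(*(b-a)[[1,0]]))
print('dots mid',((w+gr)/2).round(1),'head',np.arctan2(*(gr-w)[[1,0]]))
print('cube green->white ok')
E
```

```text
dial [ 585.2 -128.6   99. ]
bar far end [ 574.  -102.5  136. ] near orange [ 594.3 -149.8  136. ] head -1.1658626576440423
dots mid [ 586.  -130.8  100. ] head 0.3995767416572705
cube green->white ok
```

```bash
python3 - <<'E'
from h import *
to([586,-131,126],0.40,0)
E
```

```text
t11.07 shift [ 0.7 60.8 -0.5] |61| rot [-0.002 -0.035 -0.01 ] |0.04| grasp [ 585.9 -129.1  186.9] w1.002 F [-0.1  0.6  0.4] j [-0.32  0.51  1.46  0.01  1.18 -0.69]
```

```bash
python3 -m inch '[1,0.5,30,-0.5,-0.002,-0.035,-0.005, 1,0.5,60.5,-0.5,-0.002,-0.035,-0.005, 1,0.5,60.5,-0.5,-0.002,-0.035,-0.005, 1,0.5,60.5,-0.5,-0.002,-0.035,-0.005, 1,0.5,60.5,-0.5,-0.002,-0.035,-0.005]'; python3 - <<'E'
from h import *
to([586,-131,126],0.40,0)
E
```

```text
time_s: 11.48
position: [586.6, -132.1, 299.6]
ee_rot: [-1.37, 0.912, -0.909]
force: [-0.3, 0.5, 0.6]
grip_width: 1.001
t11.48 shift [-1.2  1.6 -0.2] |2| rot [-0.    -0.001 -0.003] |0.00| grasp [ 586.5 -131.6  127.6] w1.001 F [-0.3  0.5  0.6] j [-0.32  0.58  1.52  0.    1.04 -0.72]
```

```bash
python3 -m inch '[0,-0.5,1,0,0,0,0, 0,-0.5,1,0,0,0,0, 0,-0.5,1,0,0,0,0, 0,-0.5,1,0,0,0,0, 0,-0.5,1,0,0,0,0]' 20;  python3 -m inch '[0,0,0,0,0,0,0, 0,0,0,0,0,0,0, 0,0,0,0,0,0,0, 0,0,0,0,0,0,0, 0,0,0,0,0,0,0]' 20; python3 -m inch '[0,0,0,0,0,0,0, 0,0,0,0,0,0,0, 0,0,0,0,0,0,0, 0,0,0,0,0,0,0, 0,0,0,0,0,0,0]' 20; python3 - <<'E'
from h import *
to([586,-131,126],-1.557,0)
E
```

```text
time_s: 11.9
position: [586.1, -131.3, 297.9]
ee_rot: [-1.372, 0.91, -0.908]
force: [-0.3, -1.0, -0.1]
grip_width: 0.663
time_s: 12.32
position: [586.1, -131.3, 297.4]
ee_rot: [-1.372, 0.91, -0.908]
force: [0.3, -0.3, -0.7]
grip_width: 0.302
time_s: 12.73
position: [586.1, -131.2, 297.4]
ee_rot: [-1.372, 0.91, -0.908]
force: [2.3, 0.7, -1.5]
grip_width: 0.175
t12.73 shift [-0.3 -0.6 -0. ] |1| rot [ 2.000e-03  1.958e+00 -1.000e-03] |1.96| grasp [ 586.  -131.   125.4] w0.175 F [ 2.3  0.7 -1.5] j [-0.32  0.58  1.52  0.    1.04 -0.72]
```

```bash
python3 -m inch '[0,0,0,0,0,0.06,0, 0,0,0,0,0,0.16,0, 0,0,0,0,0,0.27,0, 0,0,0,0,0,0.38,0, 0,0,0,0,0,0.5,0]' 25; python3 - <<'E'
from h import *
to([586,-131,126],-1.557,0)
E
```

```text
time_s: 13.15
position: [585.7, -131.3, 297.4]
ee_rot: [-1.159, 1.288, -1.284]
force: [-3.1, -0.8, 2.2]
grip_width: 0.176
t13.15 shift [-0.3 -0.6  0.3] |1| rot [3.000e-03 1.453e+00 1.000e-03] |1.45| grasp [ 585.3 -131.   125.4] w0.176 F [-3.1 -0.8  2.2] j [-0.32  0.58  1.53  0.    1.04 -0.22]
```

```bash
python3 -m inch '[0,0,0,0,0,0.1,0, 0,0,0,0,0,0.2,0, 0,0,0,0,0,0.3,0, 0,0,0,0,0,0.4,0, 0,0,0,0,0,0.5,0]' 25; python3 -m inch '[0,0,0,0,0,0.1,0, 0,0,0,0,0,0.2,0, 0,0,0,0,0,0.3,0, 0,0,0,0,0,0.4,0, 0,0,0,0,0,0.5,0]' 25; python3 - <<'E'
from h import *
to([586,-131,126],-1.557,0)
E
```

```text
time_s: 13.57
position: [585.3, -131.1, 297.4]
ee_rot: [-0.862, 1.642, -1.636]
force: [-7.6, 0.9, 6.2]
grip_width: 0.179
time_s: 13.98
position: [585.0, -130.8, 297.4]
ee_rot: [-0.47, 1.966, -1.96]
force: [-9.8, 6.1, 7.9]
grip_width: 0.174
t13.98 shift [-0.8 -0.6  0.7] |1| rot [0.003 0.453 0.003] |0.45| grasp [ 584.3 -130.3  125.4] w0.174 F [-9.8  6.1  7.9] j [-0.32  0.58  1.53  0.    1.04  0.78]
```

```bash
python3 -m inch '[0,0.5,0,-1,0,0.1,0, 0,1,0,-2,0,0.2,0, 0,1,0,-2,0,0.3,0, 0,1,0,-2,0,0.4,0, 0,1,0,-2,0,0.453,0]' 25; python3 - <<'E'
from h import *
to([586,-131,126],-1.557,0)
im=cams.get_image('top');cv2.imwrite('pics/t3.png',im[:,:,::-1])
crop('pics/t3.png',205,165,120,120,5,'pics/t3c.png')
im=cams.get_image('wrist');cv2.imwrite('pics/w5.png',im[:,:,::-1])
E
```

```text
time_s: 14.4
position: [584.2, -129.9, 297.4]
ee_rot: [-0.015, 2.217, -2.214]
force: [0.3, 1.9, -1.7]
grip_width: 0.175
t14.40 shift [-1.8 -0.6  1.1] |2| rot [ 0.001 -0.001  0.001] |0.00| grasp [ 584.  -129.7  125.4] w0.175 F [ 0.3  1.9 -1.7] j [-0.32  0.58  1.53  0.    1.04  1.24]
```

View pics/t3c.png

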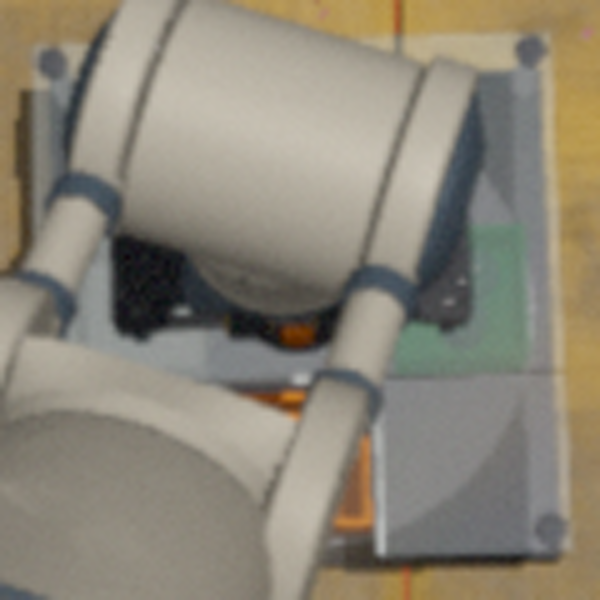

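View pics/w5.png

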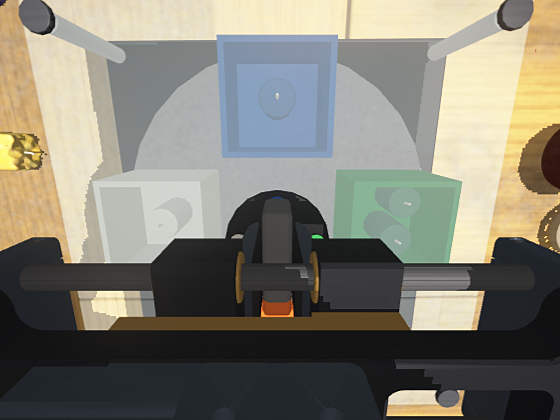

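Forces are small. Releasing the knob, lifting, then checking alignment.

```bash
python3 -m inch '[0.6,0,0,0,0,0,0, 0.6,0,0,0,0,0,0, 0.6,0,0,0,0,0,0, 0.6,0,0,0,0,0,0, 0.6,0,-10,0,0,0,0]'; python3 -m inch '[1,0,-30,0,0,0,0, 1,0,-70,0,0,0,0, 1,40,-80,0,0,0,0, 1,40,-80,0,0,0,0, 1,40,-80,0,0,0,0]'; python3 - <<'E'
from h import *
im=cams.get_image('top');cv2.imwrite('pics/t4.png',im[:,:,::-1])
crop('pics/t4.png',205,165,120,120,5,'pics/t4c.png')
p=cams.camera_params('wrist');np.save('p.npy',p,allow_pickle=True)
im=cams.get_image('wrist');cv2.imwrite('pics/w6.png',im[:,:,::-1])
to([584,-130,200],-1.557,0)
E
```

```text
time_s: 14.92
position: [583.8, -129.8, 306.3]
ee_rot: [-0.025, 2.216, -2.211]
force: [0.5, -0.4, 0.1]
grip_width: 0.507
time_s: 15.33
position: [543.3, -130.8, 389.4]
ee_rot: [-0.019, 2.213, -2.211]
force: [0.6, 0.3, -0.5]
grip_width: 0.876
t15.43 shift [-39.4  16.1  -0.1] |43| rot [ 0.001  0.005 -0.   ] |0.00| grasp [ 544.6 -130.7  216.1] w0.961 F [0.2 0.3 0. ] j [-0.34  0.42  1.53  0.    1.19  1.21]
```

View pics/t4c.png

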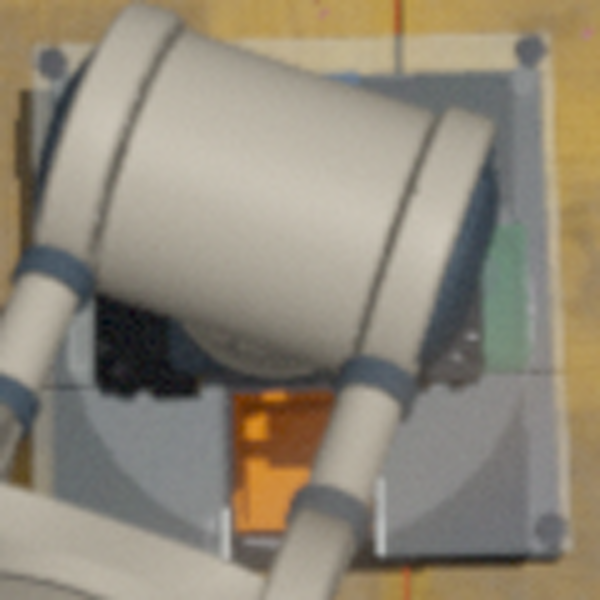

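View pics/w6.png

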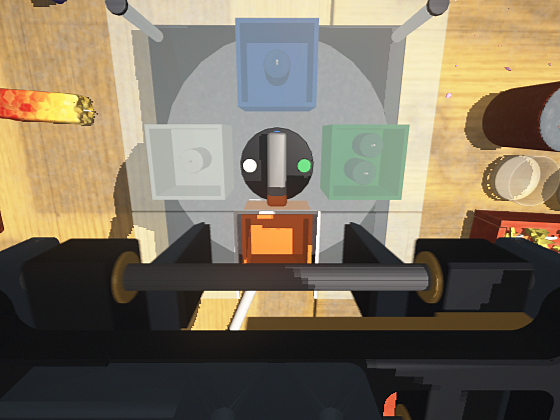

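```bash
python3 - <<'E'
from h import *
crop('pics/w6.png',100,0,350,260,2.25,'pics/w6a.png')
crop('pics/w6.png',215,120,120,150,4,'pics/w6b.png')
E
```

```text
(no output)
```

View pics/w6a.png

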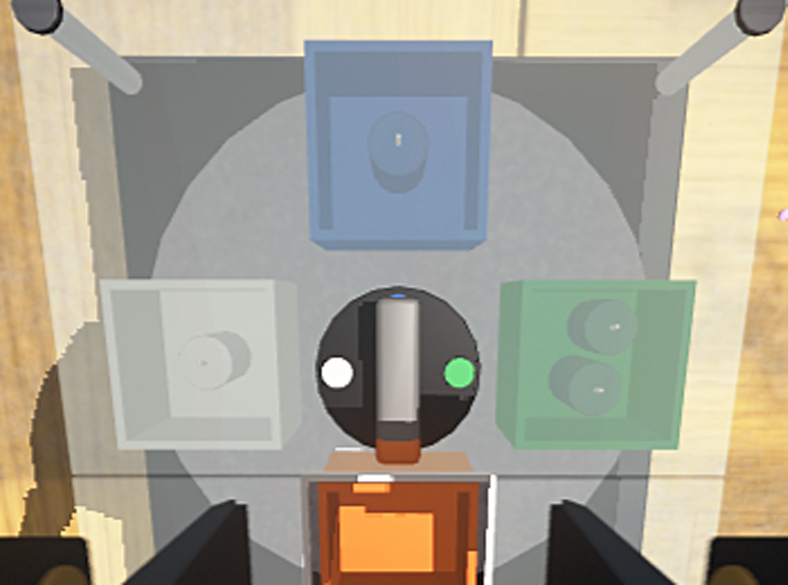

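View pics/w6b.png

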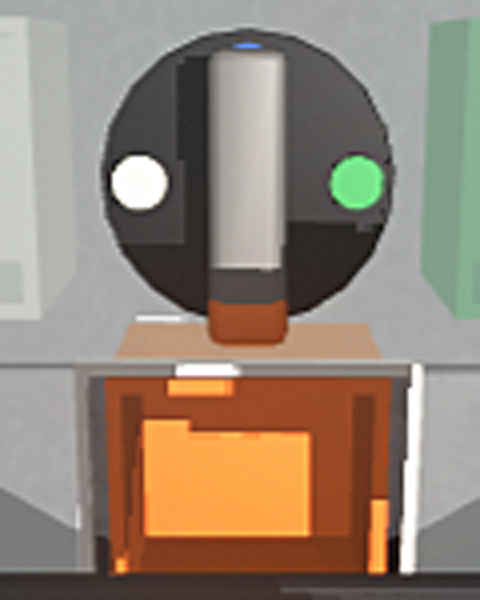

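```bash
python3 - <<'E'
from h import *
p=np.load('p.npy',allow_pickle=True).item()
g=lambda u,v,z: ray('',215+u/4,120+v/4,z,p).round(1)
print('slot L,R',g(92,420,91),g(408,420,91),'slot inner edge',g(248,362,91))
print('rim outer L,R',g(105,380,80),g(391,380,80))
print('dots',g(139,183,100),g(358,183,100),'dial',g(248,175,100))
print('bar far end',g(247,54,136),'near',g(247,302+40,130))
h=lambda u,v,z: ray('',100+u/2.25,v/2.25,z,p).round(1)
print('caps',h(38,12,96),h(761,12,96))
E
```

```text
slot L,R [523.5 -92.5  91. ] [ 525.  -172.2   91. ] slot inner edge [ 539.4 -131.6   91. ]
rim outer L,R [530.9 -94.6  80. ] [ 532.3 -168.9   80. ]
dots [ 584.3 -105.4  100. ] [ 585.3 -156.1  100. ] dial [ 586.6 -130.6  100. ]
bar far end [ 613.9 -129.9  136. ] near [ 554.4 -131.1  130. ]
caps [713.6   4.   96. ] [ 718.7 -261.1   96. ]
```

The carousel is square. In w6a both dots are on row 372, parallel to the cover seam (rows 475–477), and the orange rim (cols 105–391 in w6b) is centred between the slot edges (92–408). Now I'll fetch the candle.

```bash
python3 - <<'E'
from h import *
to([500,252,205],-1.571,0)
E
```

```text
t15.43 shift [  37.5   11.5 -383.6] |386| rot [ 0.001  0.019 -0.   ] |0.02| grasp [ 544.6 -130.7  216.1] w0.961 F [0.2 0.3 0. ] j [-0.34  0.42  1.53  0.    1.19  1.21]
```

```bash
python3 -m inch '[1,37,11,-384,0,0.019,0, 1,37,11,-384,0,0.019,0, 1,37,11,-384,0,0.019,0, 1,37,11,-384,0,0.019,0, 1,37,11,-384,0,0.019,0]'; python3 - <<'E'
from h import *
to([500,252,205],-1.571,0)
E
```

```text
time_s: 15.85
position: [520.7, 78.0, 381.5]
ee_rot: [0.001, -2.222, 2.219]
force: [1.3, 0.0, 0.4]
grip_width: 0.999
t15.85 shift [  20.8    4.7 -173.9] |175| rot [ 0.001 -0.001  0.001] |0.00| grasp [520.5  78.3 209.5] w0.999 F [1.3 0.  0.4] j [0.03 0.38 1.62 0.   1.14 1.61]
```

```bash
python3 -m inch '[1,21,5,-174,0,0,0, 1,21,5,-174,0,0,0, 1,21,5,-174,0,0,0, 1,21,5,-174,0,0,0, 1,21,5,-174,0,0,0]'; python3 -m inch '[1,0,0,0,0,0,0, 1,0,0,0,0,0,0, 1,0,0,0,0,0,0, 1,0,0,0,0,0,0, 1,0,0,0,0,0,0]'; python3 - <<'E'
from h import *
to([500,252,100],-1.571,0)
p=cams.camera_params('wrist');np.save('p.npy',p,allow_pickle=True)
im=cams.get_image('wrist');cv2.imwrite('pics/w7.png',im[:,:,::-1])
print(proj('',[[478,230,121],[478,275,121],[523,230,121],[523,275,121]],p))
im=cams.get_image('top');cv2.imwrite('pics/t5.png',im[:,:,::-1])
E
```

```text
time_s: 16.27
position: [499.1, 255.5, 376.5]
ee_rot: [-0.005, 2.224, -2.218]
force: [-0.0, -0.7, 0.8]
grip_width: 1.0
time_s: 16.68
position: [500.1, 249.0, 377.1]
ee_rot: [-0.001, -2.221, 2.218]
force: [-0.4, 0.4, -0.6]
grip_width: 0.997
t16.68 shift [ -0.  105.1  -2.8] |105| rot [ 0.001 -0.002  0.001] |0.00| grasp [499.9 249.3 205.1] w0.997 F [-0.4  0.4 -0.6] j [0.35 0.43 1.55 0.   1.17 1.93]
[[298.26404113 241.73465776]
 [246.6595732  241.77920799]
 [299.21354439 191.07346056]
 [245.16786095 191.13097443]]
```

View pics/w7.png

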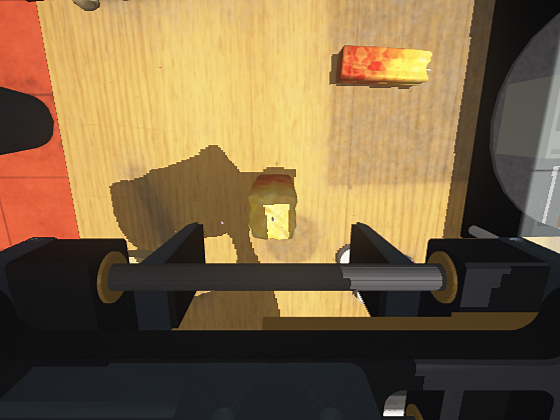

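The candle's top face is at cols 250–296, rows 190–240, matching the prediction and square to the jaws. Descending.

```bash
python3 -m inch '[1,0,30,-2.8,0,0,0, 1,0,65,-2.8,0,0,0, 1,0,95,-2.8,0,0,0, 1,0,103,-2.8,0,0,0, 1,0,103,-2.8,0,0,0]'; python3 -m inch '[0,0,0,0,0,0,0, 0,0,0,0,0,0,0, 0,0,0,0,0,0,0, 0,0,0,0,0,0,0, 0,0,0,0,0,0,0]' 30; python3 -m inch '[0,0,0,0,0,0,0, 0,0,0,0,0,0,0, 0,0,0,0,0,0,0, 0,0,0,0,0,0,0, 0,0,0,0,0,0,0]' 40; python3 - <<'E'
from h import *
to([500,252,170],-1.571,0)
E
```

```text
time_s: 17.2
position: [499.2, 252.6, 272.5]
ee_rot: [0.004, -2.219, 2.219]
force: [-0.7, -0.9, 0.7]
grip_width: 1.004
time_s: 17.62
position: [499.8, 253.1, 275.0]
ee_rot: [-0.001, -2.224, 2.219]
force: [0.1, 0.4, 0.3]
grip_width: 0.666
time_s: 18.03
position: [499.6, 253.1, 274.3]
ee_rot: [0.0, -2.222, 2.219]
force: [-0.7, -0.4, 4.2]
grip_width: 0.464
t18.03 shift [ -0.3 -67.7   1. ] |68| rot [ 0.001 -0.     0.001] |0.00| grasp [499.5 253.3 102.3] w0.464 F [-0.7 -0.4  4.2] j [0.36 0.56 1.65 0.   0.93 1.93]
```

Gripped at height 102 mm. Lifting, with foot clearance needed over the knob and posts.

```bash
python3 -m inch '[0,0,-20,0,0,0,0, 0,0,-55,0,0,0,0, 0,0,-95,0,0,0,0, 0,0,-130,0,0,0,0, 0,0,-150,0,0,0,0]' 40; python3 - <<'E'
from h import *
to([494.8,-132.6,250],-1.555,0)
E
```

```text
time_s: 18.45
position: [499.9, 253.0, 427.9]
ee_rot: [0.003, 2.223, -2.217]
force: [1.7, -0.4, -1.9]
grip_width: 0.465
t18.45 shift [  4.9   4.8 385.6] |386| rot [ 0.003 -0.016 -0.003] |0.02| grasp [500.3 253.5 255.9] w0.465 F [ 1.7 -0.4 -1.9] j [0.36 0.38 1.48 0.   1.28 1.93]
```

```bash
python3 -m inch '[0,1,5,30,0,-0.016,0, 0,2,5,70,0,-0.016,0, 0,3,5,110,0,-0.016,0, 0,4,5,150,0,-0.016,0, 0,5,5,190,0,-0.016,0]' 40; python3 -m inch '[0,0,0,40,0,0,0, 0,0,0,80,0,0,0, 0,0,0,120,0,0,0, 0,0,0,155,0,0,0, 0,0,0,180,0,0,0]' 40; python3 - <<'E'
from h import *
to([494.8,-132.6,250],-1.555,0)
E
```

```text
time_s: 18.87
position: [494.0, 61.3, 418.7]
ee_rot: [-0.019, 2.216, -2.212]
force: [1.3, -0.2, -0.2]
grip_width: 0.466
time_s: 19.28
position: [497.0, -120.0, 418.4]
ee_rot: [-0.017, 2.216, -2.214]
force: [-0.4, 0.4, -1.5]
grip_width: 0.463
t19.28 shift [ 2.4 -3.6 12.6] |13| rot [ 0.001 -0.002  0.001] |0.00| grasp [ 496.8 -119.8  246.5] w0.463 F [-0.4  0.4 -1.5] j [-0.35  0.32  1.6   0.    1.22  1.2 ]
```

```bash
python3 -m inch '[0,2,0,9,0,0,0, 0,2,0,9,0,0,0, 0,2,10,9,0,0,0, 0,2,20,9,0,0,0, 0,2,35,9,0,0,0]' 40; python3 -m inch '[0,0,0,0,0,0,0, 0,0,0,0,0,0,0, 0,0,0,0,0,0,0, 0,0,0,0,0,0,0, 0,0,0,0,0,0,0]' 40; python3 - <<'E'
from h import *
to([494.8,-132.6,205],-1.555,0)
im=cams.get_image('scene');cv2.imwrite('pics/s5.png',im[:,:,::-1])
im=cams.get_image('wrist');cv2.imwrite('pics/w8.png',im[:,:,::-1])
E
```

```text
time_s: 19.7
position: [495.5, -124.8, 383.2]
ee_rot: [-0.018, 2.215, -2.212]
force: [0.0, -0.3, -2.5]
grip_width: 0.464
time_s: 20.12
position: [495.6, -125.9, 384.2]
ee_rot: [-0.017, 2.215, -2.212]
force: [-0.2, 0.4, -1.3]
grip_width: 0.462
t20.12 shift [0.9 7.2 6.7] |10| rot [ 0.001 -0.    -0.   ] |0.00| grasp [ 495.7 -125.7  212.2] w0.462 F [-0.2  0.4 -1.3] j [-0.37  0.36  1.65  0.    1.13  1.19]
```

View pics/s5.png

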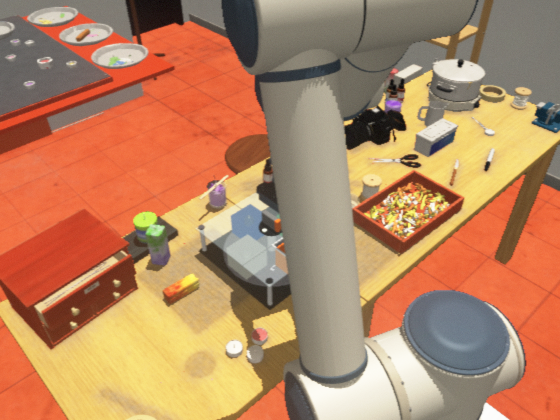

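View pics/w8.png

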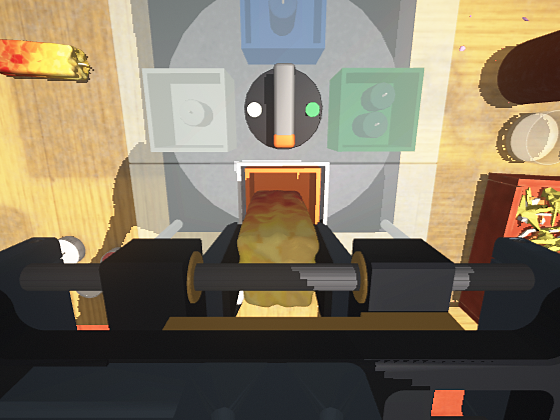

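```bash
python3 -m inch '[0,1,0,6.7,0,0,0, 0,1,0,6.7,0,0,0, 0,1,0,6.7,0,0,0, 0,1,4,6.7,0,0,0, 0,1,7,6.7,0,0,0]' 40; python3 - <<'E'
from h import *
to([494.8,-132.6,130],-1.555,0)
im=cams.get_image('wrist');cv2.imwrite('pics/w9.png',im[:,:,::-1])
crop('pics/w9.png',200,130,160,140,5,'pics/w9c.png')
E
```

```text
time_s: 20.63
position: [494.5, -132.9, 376.3]
ee_rot: [-0.018, 2.216, -2.213]
force: [0.8, 0.7, -0.9]
grip_width: 0.466
t20.63 shift [-0.3 74.3 -0.1] |74| rot [ 0.001 -0.001  0.001] |0.00| grasp [ 494.4 -132.6  204.3] w0.466 F [ 0.8  0.7 -0.9] j [-0.38  0.37  1.66  0.    1.12  1.18]
```

View pics/w9c.png

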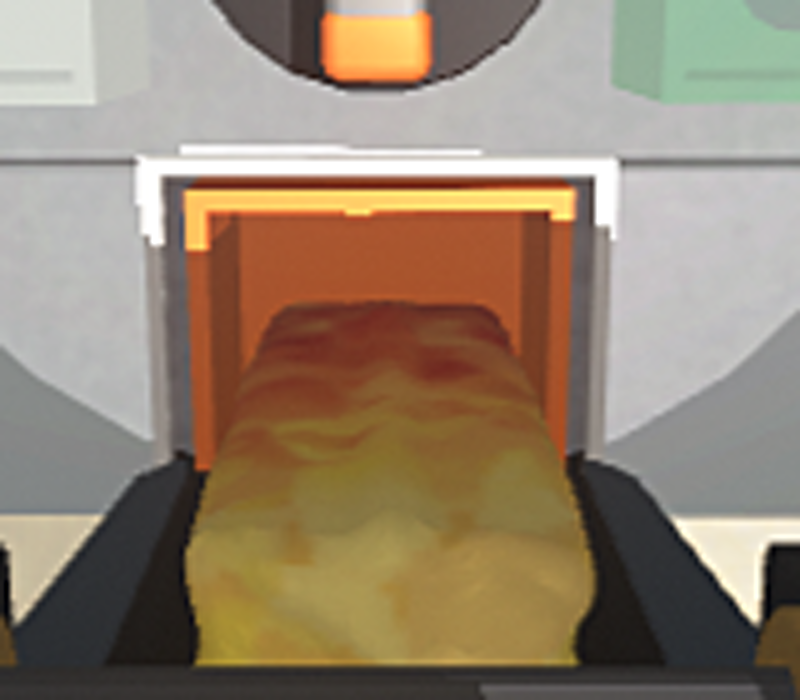

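```bash
python3 -m inch '[0,0,10,-1.5,0,0,0, 0,0,25,-1.5,0,0,0, 0,0,40,-1.5,0,0,0, 0,0,55,-1.5,0,0,0, 0,0,65,-1.5,0,0,0]' 40; python3 -m inch '[0,0,3,0,0,0,0, 0,0,5,0,0,0,0, 0,0,7,0,0,0,0, 0,0,8,0,0,0,0, 0,0,8,0,0,0,0]' 40; python3 - <<'E'
from h import *
to([494.8,-134,122],-1.555,0)
E
```

```text
time_s: 21.1
position: [494.2, -131.0, 310.2]
ee_rot: [-0.019, 2.217, -2.213]
force: [-0.3, -0.4, -1.4]
grip_width: 0.469
time_s: 21.52
position: [494.6, -131.2, 303.9]
ee_rot: [-0.017, 2.215, -2.213]
force: [-0.5, 0.7, -2.2]
grip_width: 0.468
t21.52 shift [-0.1  9.9  2.8] |10| rot [ 0.001 -0.     0.   ] |0.00| grasp [ 494.6 -131.   131.9] w0.468 F [-0.5  0.7 -2.2] j [-0.38  0.47  1.74  0.    0.93  1.18]
```

```bash
python3 -m inch '[0,0,2,0,0,0,0, 0,0,4,0,0,0,0, 0,0,6,0,0,0,0, 0,0,7,0,0,0,0, 0,0,7,0,0,0,0]' 40; python3 -m inch '[0,0,0.7,0,0,0,0, 0,0,1.4,0,0,0,0, 0,0,2,0,0,0,0, 0,0,2,0,0,0,0, 0,0,2,0,0,0,0]' 40; python3 - <<'E'
from h import *
to([494.8,-131,122],-1.555,0)
E
```

```text
time_s: 21.93
position: [494.4, -131.2, 296.3]
ee_rot: [-0.018, 2.216, -2.213]
force: [-0.6, 0.0, -0.4]
grip_width: 0.461
time_s: 22.35
position: [494.5, -131.2, 294.6]
ee_rot: [-0.018, 2.216, -2.213]
force: [0.6, -0.8, -2.6]
grip_width: 0.465
t22.35 shift [-0.3  0.6 -0.2] |1| rot [ 0.001 -0.     0.001] |0.00| grasp [ 494.3 -130.9  122.6] w0.465 F [ 0.6 -0.8 -2.6] j [-0.38  0.48  1.75  0.    0.91  1.18]
```

```bash
python3 -m inch '[0,0,0.6,0,0,0,0, 0,0,1.2,0,0,0,0, 0,0,1.6,0,0,0,0, 0,0,1.6,0,0,0,0, 0,0,1.6,0,0,0,0]' 40; python3 - <<'E'
from h import *
to([494.8,-131,122],-1.555,0)
E
```

```text
time_s: 22.77
position: [494.8, -131.3, 294.1]
ee_rot: [-0.016, 2.214, -2.213]
force: [-3.0, 0.9, 21.5]
grip_width: 0.461
t22.77 shift [-0.   0.1 -0.3] |0| rot [ 0.    -0.    -0.001] |0.00| grasp [ 494.9 -131.2  122.1] w0.461 F [-3.   0.9 21.5] j [-0.38  0.48  1.75  0.    0.91  1.18]
```

Floor contact at the expected height (22 N). Ease off and release.

```bash
python3 -m inch '[0,0,-1,0,0,0,0, 0.55,0,-1,0,0,0,0, 0.7,0,-1,0,0,0,0, 0.8,0,-1,0,0,0,0, 0.8,0,-1,0,0,0,0]' 40; python3 -m inch '[0.8,0,0,0,0,0,0, 0.8,0,0,0,0,0,0, 0.8,0,-10,0,0,0,0, 0.8,0,-30,0,0,0,0, 0.8,0,-60,0,0,0,0]'; python3 -m inch '[1,0,-40,0,0,0,0, 1,0,-75,0,0,0,0, 1,0,-110,0,0,0,0, 1,0,-140,0,0,0,0, 1,0,-150,0,0,0,0]'; python3 - <<'E'
from h import *
to([494.8,-131,122],-1.555,0)
p=cams.camera_params('wrist');im=cams.get_image('wrist');cv2.imwrite('pics/w10.png',im[:,:,::-1])
im=cams.get_image('scene');cv2.imwrite('pics/s6.png',im[:,:,::-1])
E
```

```text
time_s: 23.18
position: [494.5, -131.2, 293.8]
ee_rot: [-0.018, 2.216, -2.213]
force: [0.0, 0.9, -0.1]
grip_width: 0.725
time_s: 23.6
position: [494.0, -131.1, 353.6]
ee_rot: [-0.022, 2.219, -2.213]
force: [0.5, 0.4, 0.2]
grip_width: 0.798
time_s: 24.02
position: [494.7, -131.4, 509.3]
ee_rot: [-0.011, 2.21, -2.212]
force: [0.5, -0.3, 0.5]
grip_width: 0.996
t24.02 shift [  1.  215.3  -0.7] |215| rot [-0.001 -0.    -0.005] |0.01| grasp [ 495.6 -131.6  337.3] w0.996 F [ 0.5 -0.3  0.5] j [-0.38  0.24  1.46  0.    1.44  1.18]
```

View pics/w10.png

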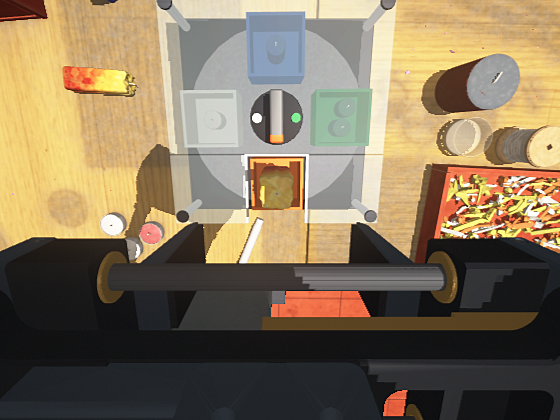

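The candle stands in the orange bin at (277,187), with the dots level at (257,118) and (296,118). I'll move clear for a final overall check.

```bash
python3 -m inch '[1,40,0,40,0,0,0, 1,40,0,80,0,0,0, 1,40,0,120,0,0,0, 1,40,0,160,0,0,0, 1,40,0,190,0,0,0]'; python3 -m inch '[1,20,0,40,0,0,0, 1,40,0,80,0,0,0, 1,40,0,120,0,0,0, 1,40,0,160,0,0,0, 1,40,0,190,0,0,0]'; python3 -m inch '[1,0,0,0,0,0,0, 1,0,0,0,0,0,0, 1,0,0,0,0,0,0, 1,0,0,0,0,0,0, 1,0,0,0,0,0,0]'; python3 - <<'E'
from h import *
im=cams.get_image('top');cv2.imwrite('pics/t6.png',im[:,:,::-1])
crop('pics/t6.png',100,120,320,220,2.4,'pics/t6c.png')
im=cams.get_image('scene');cv2.imwrite('pics/s7.png',im[:,:,::-1])
crop('pics/s7.png',100,120,300,230,2.6,'pics/s7c.png')
print(manip.read_state()['time_s'],manip.read_state()['joint_vel'].round(3))
E
```

```text
time_s: 24.53
position: [456.7, -324.3, 502.6]
ee_rot: [-0.019, 2.218, -2.212]
force: [0.9, 0.3, 0.6]
grip_width: 1.002
time_s: 24.95
position: [419.4, -515.5, 501.8]
ee_rot: [-0.018, 2.219, -2.212]
force: [0.6, -1.0, -1.0]
grip_width: 1.0
time_s: 25.37
position: [420.8, -511.5, 503.6]
ee_rot: [-0.019, 2.216, -2.212]
force: [1.2, 0.2, 0.4]
grip_width: 1.004
25.4667 [-0.002  0.003 -0.005  0.     0.001 -0.001]
```

View pics/t6c.png

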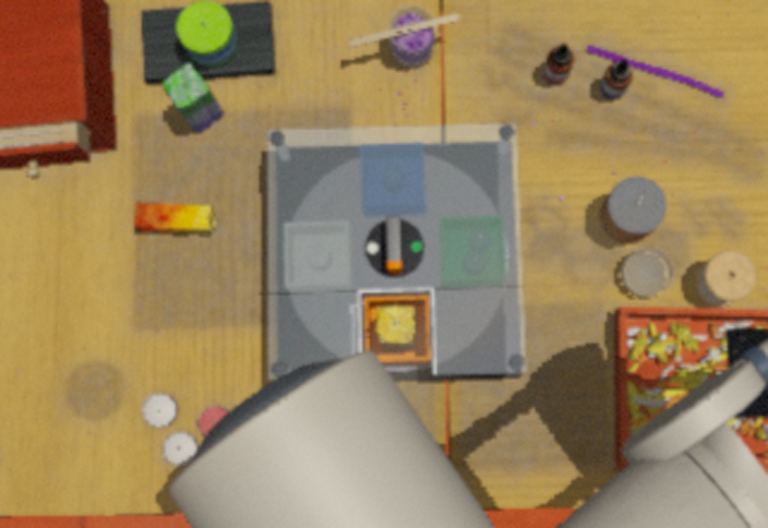

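View pics/s7c.png

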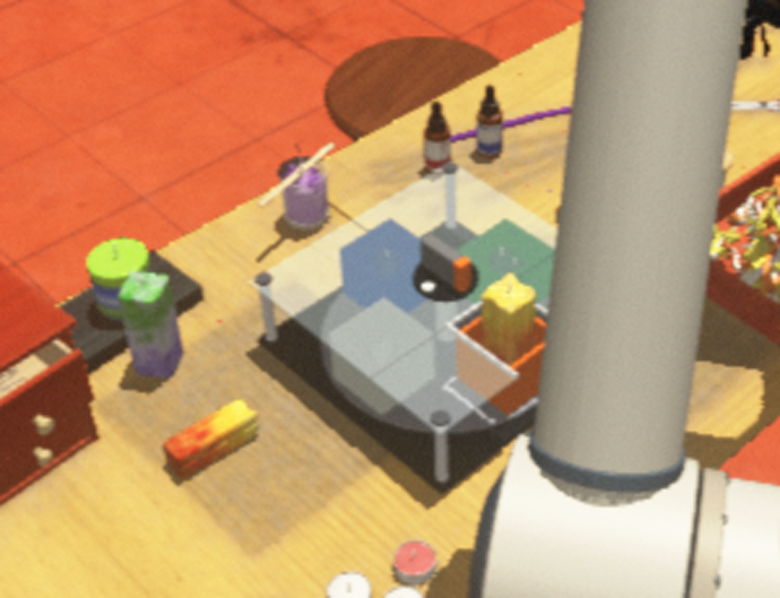

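The candle stands upright in the orange bin (t6c (397,325), s7c (508,310)), square in the gap. The bystanders haven't moved. Handing in.

```bash
python3 -c "
from rig import ticket
print(ticket.close_job())"
```

```text
the job is handed in; nothing more can be done
None
```

The job is done and handed in at about 25.5 s of the 72 s allowed; `close_job` gives no verdict.

- **Standing the candle:** I picked up the larger orange candle, stood it on its foot on the bare table at about (500, 252) mm and let go. It stayed standing.
- **Turning the carousel:** I turned it about 1.96 rad by the knob. The orange bin ended up centred and square in the gap, to within about 0.01 rad in the wrist picture.
- **Loading the bin:** I then picked the candle up from above, lowered it until it touched the bin floor, and released it.

**Last checks:** The top and scene views show the candle upright and well inside the orange bin. The carousel is still aligned, and the arm is clear and still. The green candle is where it was in both views, and the brown candle and spool in the top view.

**Deviations:**
- I first tried to stand the candle with the tool pointing forward, but joint 5 would have passed its range. I finished with the tool pointing left instead.
- The knob's axis was 1–2 mm off my estimate, which showed as a force of up to about 14 N while turning. I corrected for it during the turn.
- The highest force I read was about 22 N, as the candle touched the bin floor.

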